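# Turn a pressed cap over in the turn-over chute

## Task

One of the two steel end caps lies open side up. Set it on the loading deck on top of the turn-over chute, still open side up, let go of it, then push it over the deck's far edge so that it tips down the ramp and comes to rest in the catch tray below, closed side up. Leave the other cap, which already lies closed side up, where it is.

Things in the scene. Friction and masses are not known exactly. Their poses are not given: they have to be found in the camera images.
- cap: The cap to turn over: plain steel cup-shaped end cap, 56 mm across, 14 mm high, wall and closed face 4 mm thick, about 0.08 kg. It starts flat on the bench, open side up. Origin: centre of the outside of its closed face; z is the cap's axis and points out of the open side (up at the start, down once turned).
- other_cap: An identical cap that already lies flat on the bench, closed side up (its z axis points down and its origin is at the top, 14 mm above the bench). Same frame as cap.
- chute: Turn-over chute, sheet metal with clear side plates, fixed to the bench; 265 mm long (x), 108 mm wide (y; feet reach 74 mm from the middle), 214 mm high. Origin: on the bench straight below the middle of the deck's far edge (the brink). x points from the deck over the brink (the way to push), z up.
- deck (a point): Middle of the level loading deck's upper face, 200 mm above the bench, 45 mm before the brink (chute axes). The deck spans chute x -0.090 to 0, y -0.054 to 0.054, with nothing standing above it, and ends in a square edge at x = 0.
- brink (a point): Middle of the deck's far edge, on its upper face. A cap pushed slowly until its middle is 0 to 20 mm past this edge tips by itself, slides nose first down the throat, falls over onto the ramp and slides back under the deck into the catch tray, turned over.
- tray (a point): On the middle of the catch tray's floor, 15 mm above the bench, 145 mm before the brink, on the deck's near side. The floor slopes 8 degrees down away from the deck. The tray is open above from chute x = -0.200 to -0.090, 100 mm wide inside; walls and end stop rise 44 mm above the bench.
- ramp_top (a point): Middle of the top edge of the throat's far wall, 55 mm beyond the brink, 214 mm above the bench. Below it the slippery ramp slopes 60 degrees down and back under the deck. The throat between brink and far wall is open above, 55 mm long and 100 mm wide between side plates that also rise to z = 0.214.

How it is judged:
By the outcome, as a careful person would: the job done as asked, in the order asked, and still so for the second after the job is handed in, with the robot touching nothing.
It also fails if it takes over 45 s, if anything falls off the work surface, if the arm or the gripper's body presses on something with over 40 N, if the wrist force passes 120 N, or if a joint passes its speed limit or range.

## Robot

A 6-joint arm with a two-finger parallel gripper is mounted at the origin on a cart in front of the work surface, level with it; the furniture and walls round the work are solid. World frame = base frame: x ahead of the robot, y to its left, z up, the work surface at z = 0. Lengths are in m, angles in rad, forces in N, time in s.
With the tool pointing down it reaches from about 0.375 to 0.9 m from the base axis. Payload 3.1 kg.
Tool frame: the origin (TCP) lies midway between the tips of the shut fingers; the grasp point (between the pads) lies 19 mm behind it; z points along the fingers, y is the line along which they close (so a half turn about z gives the same grasp; the last joint's range is limited). The gripper opens to 85 mm and grips with 20 to 120 N. Pads are 22 mm wide; open, the fingers measure 114 mm over their backs; the gripper's body (76 mm by 85 mm) begins 54 mm behind the grasp point. The pads swing forward as they close: fully open they stand 13 mm farther back than shut.
Start: joints at [1.115, 0.527, 1.433, -0, 1.181, -0.178], TCP at [0.171, 0.601, 0.231] pointing down, gripper open.
Joint ranges: [-3.08, 3.08], [-0.75, 2.2], [0.22, 2.44], [-1.43, 4.57], [0, 2.65], [-2.85, 2.85]. Speed limits (rad/s): [2.79, 2.79, 3.14, 3.14, 3.14, 3.14].

## Interface

Orientations are given as a 3x3 rotation matrix whose columns are the frame's x, y, z axes.
In Python, from rig import ctrl gives the robot as it stands.
- The arm moves only by the shell command python3 nudge.py 'ROWS'. ROWS is a JSON list of rows, 1 to 10 of them, each of 7 numbers: a rotation vector rx, ry, rz in rad, then dx, dy, dz in m, then the finger opening in m; each row is the pose to reach, as a shift and turn from the pose commanded when the command began, along the tool's axes at that moment; what a row does not reach only later rows make up. A row lasts 1/12 s, in which the tool goes at most 0.0417 m and 0.125 rad, less where a joint would pass 70% of its speed; a pose out of reach is approached as far as the arm can. The fingers move at their own pace and stop on an object; the grip force is fixed at half the most. Time passes only in rows, so rows that do not move let the fingers close. It prints the time, the measured TCP pose, the force, the opening and the grip force at its end.
- ctrl.sense(): the state, without advancing time (a new reading comes with each control period).
- ctrl.snapshot(name): name is "scene" or "top"; returns the picture (480x640x3 uint8, red, green, blue); there is no depth.
- ctrl.camera_params(name): a dict with "fx", "fy", "cx", "cy" (pixels), "k1" (the pictures are not rectified: a ray, as slopes to the right and down, at radius r is drawn at 1 + k1 r^2 times it, then the intrinsics apply), "rvec" (rotation vector, rad) and "tvec" (3), from world to camera coordinates, as OpenCV has them. Camera axes: x right, y down, z forward; pixel columns grow to the right and rows downward; lengths in m; the calibration is good to about 2 mm. A picture is of the moment at which its call begins. camera_params takes no time and is no camera call.
- ctrl.finish_job(): hands the job in; it is judged then, once.
The state is a dict: "time_s": time; "q": joint angles; "joint_vel": joint speeds; "tau": joint torques, N m; "position": TCP position; "ee_rot": TCP orientation; "force": force on the tool from outside, world axes, zero at the start; "torque": the same for the moment, N m; "grip_width": finger opening in m; "grasp_force": force on a finger pad.
Only numpy, scipy, OpenCV 4.12 (cv2) and the standard library are available. Lean on these libraries where they do the work, as an engineer would, in place of code of your own. Each camera call takes 0.05 s, during which the arm holds its last target. There are 200 camera calls.

## Working session

There is one attempt and no reset: what is moved stays moved. The work goes in short steps, Python scripts to look and compute and a shell command to move; the robot and the scene stay as the last step left them, time stands still between calls to the robot, and variables do not carry over. Pictures are saved under pics/ and viewed, at most 10 in all, crops included, and the job is handed in when it is done.

```bash
ls; mkdir -p pics; python3 - <<'E'
from rig import ctrl
import cv2,numpy as np
for n in("scene","top"):
    im=ctrl.snapshot(n); cv2.imwrite(f"pics/{n}0.png",im[:,:,::-1]); p=ctrl.camera_params(n);print(n,p)
    R=cv2.Rodrigues(np.array(p["rvec"],float))[0];print(-R.T@np.array(p["tvec"]))
s=ctrl.sense();print(s["time_s"],s["position"],s["ee_rot"],s["grip_width"])
E
```

```text
nudge.py
pics
rig.py
scene {'fx': 534.1407460949077, 'fy': 534.1407460949077, 'cx': 313.7719108137681, 'cy': 235.73116849761038, 'k1': 0.004812783090269893, 'rvec': array([ 2.03917432, -1.23180086,  0.56655728]), 'tvec': array([-0.28377604,  0.42756479,  1.0845825 ])}
[-0.33462941 -0.46821007  1.0528353 ]
top {'fx': 505.11719659081865, 'fy': 505.11719659081865, 'cx': 330.71764594542293, 'cy': 243.55604732670403, 'k1': -0.0568186438796285, 'rvec': array([ 2.13075407, -2.184578  ,  0.15122835]), 'tvec': array([-0.02633033,  0.55855611,  1.3011565 ])}
[ 0.3831693  -0.02607098  1.36315372]
0.1 [0.17107867 0.60041922 0.23041359] [[-9.61665149e-01  2.74224955e-01 -9.02721463e-04]
 [ 2.74226205e-01  9.61663429e-01 -1.85415951e-03]
 [ 3.59657408e-04 -2.03063047e-03 -9.99997874e-01]] 0.08532189014043207
```
View pics/scene0.png

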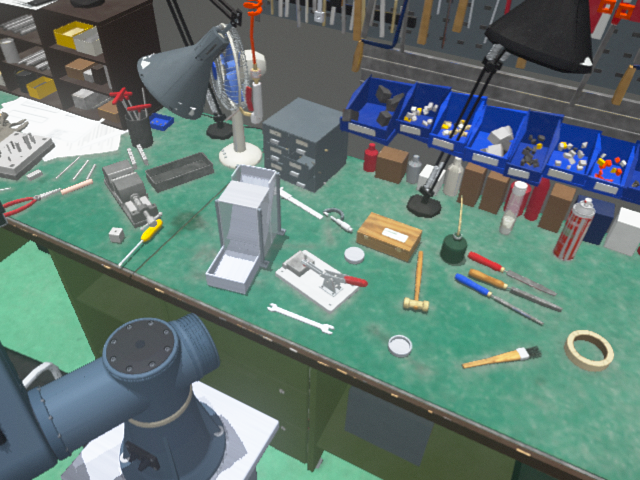

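View pics/top0.png

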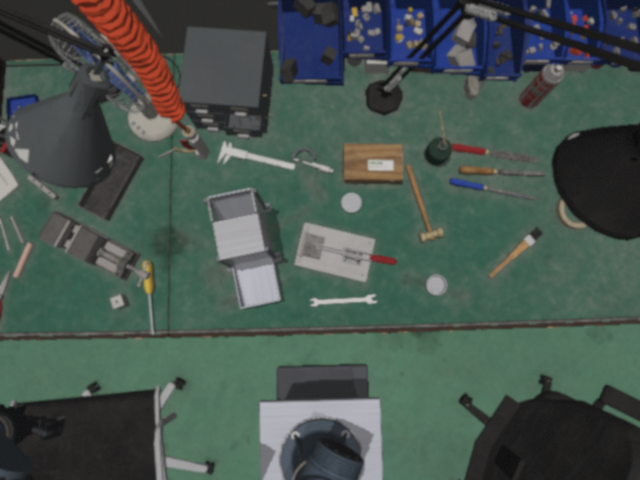

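The scene view shows the open cap at (400,345), the closed one at (355,255) and the chute around (245,230). In the top view they are at (437,285), (351,202) and around (245,245). I'll zoom in on each.

```bash
cat > h.py <<'E'
import cv2,numpy as np
from rig import ctrl
def ray(n,uv):
    p=ctrl.camera_params(n);K=np.array([[p["fx"],0,p["cx"]],[0,p["fy"],p["cy"]],[0,0,1]])
    x=cv2.undistortPoints(np.array([[uv]],float),K,np.array([p["k1"],0,0,0.]))[0,0]
    R=cv2.Rodrigues(np.array(p["rvec"],float))[0]
    return -R.T@np.array(p["tvec"]).ravel(), R.T@np.array([x[0],x[1],1.])
def plane(n,uv,z):
    c,d=ray(n,uv);return c+d*(z-c[2])/d[2]
def two(a,b):
    c1,d1=ray("scene",a);c2,d2=ray("top",b)
    t=np.linalg.lstsq(np.c_[d1,-d2],c2-c1,rcond=None)[0]
    P,Q=c1+d1*t[0],c2+d2*t[1];return (P+Q)/2,np.linalg.norm(P-Q)
def proj(n,X):
    p=ctrl.camera_params(n);K=np.array([[p["fx"],0,p["cx"]],[0,p["fy"],p["cy"]],[0,0,1]])
    return cv2.projectPoints(np.array(X,float).reshape(-1,3),p["rvec"],p["tvec"],K,np.array([p["k1"],0,0,0.]))[0][:,0]
E
python3 - <<'E'
import cv2,numpy as np
a=cv2.imread("pics/scene0.png");b=cv2.imread("pics/top0.png")
r=lambda i,x,y,w,h,s:cv2.resize(i[y:y+h,x:x+w],None,fx=s,fy=s,interpolation=cv2.INTER_CUBIC)
# left scene crop 200,155,100,150 ; right top crop 195,175,100,150  x4
cv2.imwrite("pics/chute.png",np.hstack([r(a,200,155,100,150,4),r(b,195,175,100,150,4)]))
from h import *
for n,im,boxes in(("scene",a,[(380,325,40,40),(338,240,34,30)]),("top",b,[(420,268,36,36),(335,186,32,32)])):
    for x,y,w,h in boxes:
        c=cv2.cvtColor(im[y:y+h,x:x+w],cv2.COLOR_BGR2HSV);m=((c[:,:,1]<70)&(c[:,:,2]>90)).astype(np.uint8)
        cs=cv2.findContours(m,cv2.RETR_EXTERNAL,cv2.CHAIN_APPROX_NONE)[0];k=max(cs,key=cv2.contourArea)
        e=cv2.fitEllipse(k);u=np.array(e[0])+[x,y];print(n,u,e[1],cv2.boundingRect(k),plane(n,u,0.007),plane(n,u,0.014))
E
```

```text
scene [400.89674187 347.42928123] (21.295665740966797, 32.03793716430664) (7, 9, 28, 30) [ 0.44140409 -0.32417895  0.007     ] [ 0.43620993 -0.32514298  0.014     ]
scene [355.89426613 252.92778206] (19.7121524810791, 25.33096694946289) (6, 0, 28, 25) [ 0.68452698 -0.09985338  0.007     ] [ 0.67770555 -0.10231887  0.014     ]
top [438.18321419 286.93943214] (22.657691955566406, 41.25080490112305) (0, 1, 36, 35) [ 0.43689821 -0.3265836   0.007     ] [ 0.43662088 -0.32503245  0.014     ]
top [351.30227089 198.1231842 ] (27.917163848876953, 29.456192016601562) (2, 0, 30, 28) [ 0.68592065 -0.10021568  0.007     ] [ 0.68435795 -0.09983297  0.014     ]
```

View pics/chute.png

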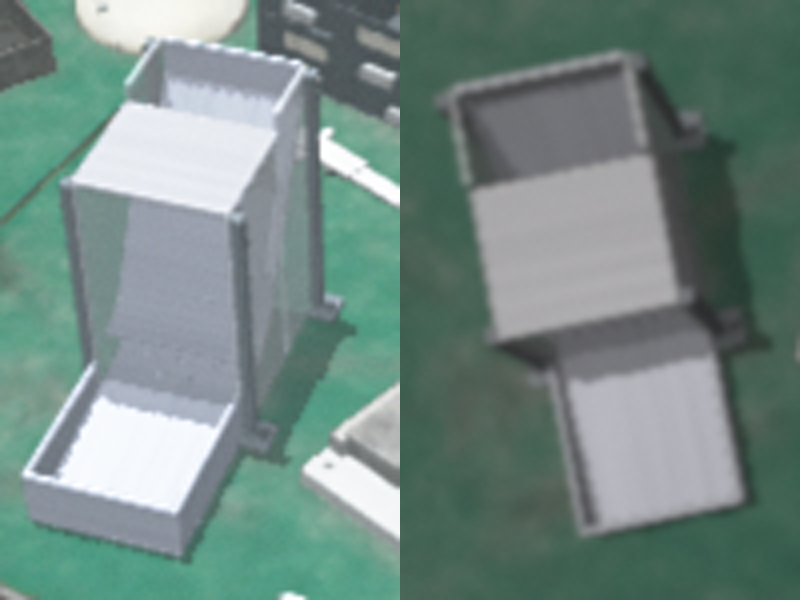

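Chute crop: the deck corners are clear in both views. In scene-crop pixels the brink is (129,103)–(277,130) and the near edge (62,180)–(240,213). In the top crop the brink is (470,187)–(650,152) and the near edge about (492,338)–(687,295). The cap masks leaked, so I'll tighten them.

```bash
python3 - <<'E'
from h import *
a=cv2.imread("pics/scene0.png");b=cv2.imread("pics/top0.png")
r=lambda i,x,y,w,h,s:cv2.resize(i[y:y+h,x:x+w],None,fx=s,fy=s,interpolation=cv2.INTER_CUBIC)
S=[np.array(p)/4+[200,155] for p in[(129,103),(277,130),(240,213),(62,180)]]
T=[(np.array(p)-[400,0])/4+[195,175] for p in[(470,187),(650,152),(687,298),(492,338)]]
for s,t in zip(S,T):print("deck",*two(s,t),plane("scene",s,.2)[:2],plane("top",t,.2)[:2])
cc=[]
for n,im,boxes in(("scene",a,[(375,320,50,50),(330,230,50,50)]),("top",b,[(412,260,50,50),(326,178,50,50)])):
    for x,y,w,h in boxes:
        c=cv2.resize(im[y:y+h,x:x+w],None,fx=6,fy=6,interpolation=cv2.INTER_CUBIC)
        hs=cv2.cvtColor(c,cv2.COLOR_BGR2HSV);m=((hs[:,:,1]<50)&(hs[:,:,2]>110)).astype(np.uint8)
        cs=cv2.findContours(m,cv2.RETR_EXTERNAL,cv2.CHAIN_APPROX_NONE)[0]
        k=min([k for k in cs if cv2.contourArea(k)>3000],key=lambda k:np.linalg.norm(k.mean(0)[0]-150))
        k=cv2.convexHull(k);e=cv2.fitEllipse(k);u=(np.array(e[0])+.5)/6-.5+[x,y]
        print(n,u,np.array(e[1])/6,plane(n,u,0.014));cv2.ellipse(c,e,(0,0,255),1);cc.append(c)
cv2.imwrite("pics/caps.png",np.vstack([np.hstack(cc[:2]),np.hstack(cc[2:])]))
E
```

```text
deck [0.59561708 0.23699199 0.19578598] 0.0015178515986990476 [0.59138485 0.23284177] [0.59444769 0.23668631]
deck [0.61233254 0.13115998 0.20081843] 0.000402768339301006 [0.61313808 0.13190838] [0.61259991 0.13109929]
deck [0.52654068 0.1087659  0.20148667] 0.0028510559311093137 [0.52875512 0.10853247] [0.52597095 0.11015189]
deck [0.50490738 0.22474188 0.19848646] 0.0023576485189286773 [0.50289729 0.22459192] [0.50539326 0.2234203 ]
scene [399.59799703 345.74727376] [22.40028636 25.4286677 ] [ 0.43929085 -0.32074733  0.014     ]
scene [353.97254435 254.83922068] [17.77575938 20.76751963] [ 0.66818629 -0.10069741  0.014     ]
top [436.3590037  284.39037577] [21.51295726 22.13328552] [ 0.44356017 -0.32046665  0.014     ]
top [350.94696299 201.92729441] [20.95198186 21.80772909] [ 0.67379126 -0.09853425  0.014     ]
```

View pics/caps.png

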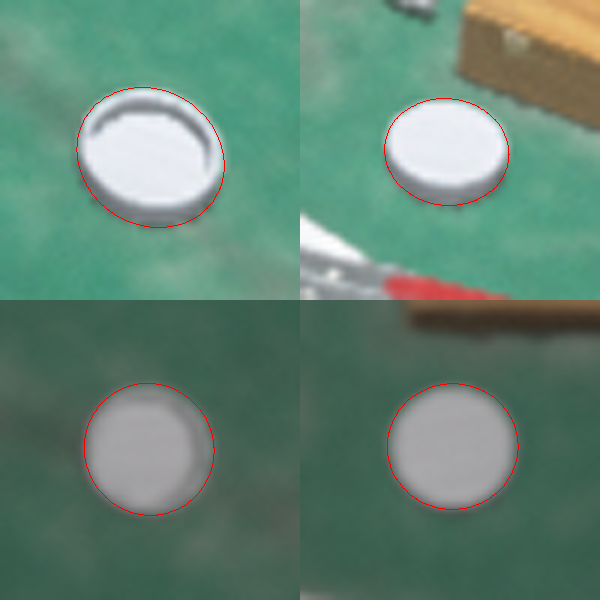

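Each cap ellipse follows the outer silhouette, and the lower cap's side counts too, so its centre belongs to about z=0.007. Next: triangulate, and get the chute yaw from its long baseline.

```bash
cat >> h.py <<'E'
def goto(X,yaw):  # tool down, tool y axis at world yaw
    from scipy.spatial.transform import Rotation as Ro
    s=ctrl.sense();R=np.array(s["ee_rot"]);y=np.array([np.cos(yaw),np.sin(yaw),0]);z=np.array([0,0,-1.])
    G=np.c_[np.cross(y,z),y,z];d=R.T@(np.array(X)-s["position"])
    print("pos",np.round(s["position"],4),"rv",np.round(Ro.from_matrix(R.T@G).as_rotvec(),3),"d",np.round(d,4),"rows",np.linalg.norm(d)/.0417)
E
python3 - <<'E'
from h import *
print("cap",*two((399.6,345.75),(436.36,284.39)),plane("scene",(399.6,345.75),.007),plane("top",(436.36,284.39),.01))
print("other",*two((353.97,254.84),(350.95,201.93)))
t=lambda p:(np.array(p)-[400,0])/4+[195,175]
s=lambda p:np.array(p)/4+[200,155]
rt=[plane("top",t(p),.214) for p in[(452,90),(635,57)]]
es=[plane("top",t(p),.044) for p in[(583,533),(745,503)]]
rs=[plane("scene",s(p),.214) for p in[(150,42),(310,70)]]
e2=[plane("scene",s(p),.044) for p in[(27,480),(182,514)]]
for A,B in((rt,es),(rs,e2)):
    m,n=sum(A)/2,sum(B)/2;print(A,B,m-n,np.linalg.norm((m-n)[:2]),np.arctan2(*(m-n)[1::-1]))
    for q in(A,B):w=q[0]-q[1];print(np.linalg.norm(w),np.arctan2(-w[0],w[1]))
goto((.17,.60,.34),1.77)
goto((.45,0,.34),1.77)
E
```

```text
cap [ 0.44339805 -0.32076518  0.00915407] 0.0016643092740056846 [ 0.44450062 -0.31976065  0.007     ] [ 0.44374015 -0.32134223  0.01      ]
other [ 0.67507211 -0.09857163  0.0071082 ] 0.0007774449578844432
[array([0.64947467, 0.24444449, 0.214     ]), array([0.66635989, 0.13766644, 0.214     ])] [array([0.39325647, 0.19745441, 0.044     ]), array([0.41014948, 0.09206112, 0.044     ])] [0.2562143 0.0462977 0.17     ] 0.2603636810356142 0.17877003803681174
0.10810487720433348 0.15683514795191247
0.10673855631239136 0.15893355883797025
[array([0.64049844, 0.24721794, 0.214     ]), array([0.66467114, 0.13643846, 0.214     ])] [array([0.3906684 , 0.19300635, 0.044     ]), array([0.41281113, 0.08936714, 0.044     ])] [0.25084502 0.05064145 0.17      ] 0.2559058095184894 0.19920589370188038
0.11338612325853006 0.21483805121924515
0.10597823545612366 0.2104873880370477
pos [0.1711 0.6004 0.2304] rv [-0.002 -0.001 -0.477] d [ 0.001  -0.0009 -0.1096] rows 2.628117886663653
pos [0.1711 0.6004 0.2304] rv [-0.002 -0.001 -0.477] d [-0.4328 -0.5011 -0.1087] rows 16.092351536160315
```

```bash
python3 nudge.py '[[0,0,-0.463,0,0,-0.11,0.085],[0,0,-0.463,0,0,-0.11,0.085],[0,0,-0.463,0,0,-0.11,0.085],[0,0,-0.463,0,0,-0.11,0.085],[0,0,-0.463,0,0,-0.11,0.085]]'
python3 -c "
from h import *
goto((.45,0,.34),1.756)"
```

```text
time_s: 0.52
position: [0.1717, 0.6018, 0.3435]
ee_rot: [[-0.983, -0.186, 0.002], [-0.186, 0.983, 0.004], [-0.003, 0.004, -1.0]]
force: [-0.9, -0.4, -0.0]
grip_width: 0.0848
grasp_force: 0.0
pos [0.1717 0.6018 0.3435] rv [0.004 0.003 0.001] d [-0.1618 -0.643   0.0017] rows 15.900121825392958
```

```bash
python3 nudge.py '[[0.004,0.003,0,-0.162,-0.643,0,0.085],[0.004,0.003,0,-0.162,-0.643,0,0.085],[0.004,0.003,0,-0.162,-0.643,0,0.085],[0.004,0.003,0,-0.162,-0.643,0,0.085],[0.004,0.003,0,-0.162,-0.643,0,0.085],[0.004,0.003,0,-0.162,-0.643,0,0.085],[0.004,0.003,0,-0.162,-0.643,0,0.085],[0.004,0.003,0,-0.162,-0.643,0,0.085],[0.004,0.003,0,-0.162,-0.643,0,0.085],[0.004,0.003,0,-0.162,-0.643,0,0.085]]'
python3 -c "
from h import *
goto((.4435,-.3205,.2),1.756)"
```

```text
time_s: 1.35
position: [0.345, 0.2205, 0.3399]
ee_rot: [[-0.983, -0.182, -0.006], [-0.182, 0.983, -0.005], [0.006, -0.004, -1.0]]
force: [2.0, -0.2, 0.3]
grip_width: 0.0851
grasp_force: 0.0
pos [0.345  0.2205 0.3399] rv [-0.004 -0.006 -0.002] d [ 0.0006 -0.5493  0.1423] rows 13.606795670041341
```

```bash
python3 nudge.py '[[-0.004,-0.006,0,-0.063,-0.236,0.03,0.085],[-0.004,-0.006,0,-0.063,-0.236,0.03,0.085],[-0.004,-0.006,0,-0.063,-0.236,0.03,0.085],[-0.004,-0.006,0,-0.063,-0.236,0.03,0.085],[-0.004,-0.006,0,-0.063,-0.236,0.03,0.085],[-0.004,-0.006,0,-0.063,-0.236,0.03,0.085],[-0.004,-0.006,0,0,-0.55,0.2,0.085],[-0.004,-0.006,0,0,-0.55,0.2,0.085],[-0.004,-0.006,0,0,-0.55,0.2,0.085],[-0.004,-0.006,0,0,-0.55,0.2,0.085]]'
python3 -c "
from h import *
goto((.4435,-.3205,.12),1.756)"
```

```text
time_s: 2.18
position: [0.4475, -0.1464, 0.2324]
ee_rot: [[-0.983, -0.181, 0.0], [-0.181, 0.983, 0.002], [-0.001, 0.002, -1.0]]
force: [-0.1, 0.2, 0.6]
grip_width: 0.0848
grasp_force: 0.0
pos [ 0.4475 -0.1464  0.2324] rv [ 0.002  0.001 -0.003] d [ 0.0356 -0.1707  0.1119] rows 4.969165212238293
```

```bash
python3 nudge.py '[[0.002,0.001,0,0.036,-0.171,0.112,0.085],[0.002,0.001,0,0.036,-0.171,0.112,0.085],[0.002,0.001,0,0.036,-0.171,0.112,0.085],[0.002,0.001,0,0.036,-0.171,0.112,0.085],[0.002,0.001,0,0.036,-0.171,0.112,0.085],[0.002,0.001,0,0.036,-0.171,0.112,0.085],[0.002,0.001,0,0.036,-0.171,0.112,0.085],[0.002,0.001,0,0.036,-0.171,0.112,0.085]]'
python3 -c "
from h import *
goto((.4435,-.3205,.03),1.756)
goto((.4435,-.3205,.0),1.756)
a=[ctrl.snapshot(n) for n in('scene','top')]
c=[cv2.resize(a[0][250:400,310:460],(400,400)),cv2.resize(a[1][210:330,380:500],(400,400))]
cv2.imwrite('pics/pre.png',np.hstack(c)[:,:,::-1])"
```

```text
time_s: 2.85
position: [0.4443, -0.3187, 0.1212]
ee_rot: [[-0.983, -0.182, -0.0], [-0.182, 0.983, 0.002], [0.0, 0.002, -1.0]]
force: [-0.0, -0.3, -0.7]
grip_width: 0.0849
grasp_force: 0.0
pos [ 0.4443 -0.3187  0.1212] rv [ 0.002 -0.    -0.002] d [ 0.0011 -0.0018  0.0912] rows 2.1886202639792285
pos [ 0.4443 -0.3187  0.1212] rv [ 0.002 -0.    -0.002] d [ 0.0011 -0.0018  0.1212] rows 2.9079185310212856
```

View pics/pre.png

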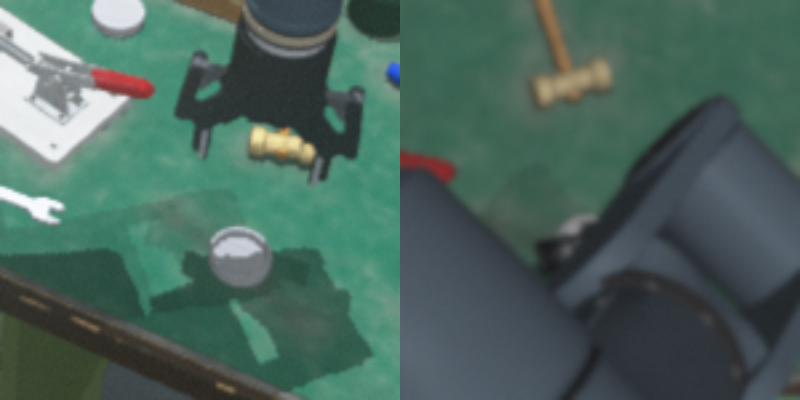

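The gripper is above the cap, straddling it. In the left crop the cap is at (240,257), and the space around it is clear. Descending.

```bash
python3 nudge.py '[[0.002,0,0,0.001,-0.002,0.04,0.085],[0.002,0,0,0.001,-0.002,0.08,0.085],[0.002,0,0,0.001,-0.002,0.1,0.085],[0.002,0,0,0.001,-0.002,0.115,0.085],[0.002,0,0,0.001,-0.002,0.122,0.085],[0.002,0,0,0.001,-0.002,0.122,0.085],[0.002,0,0,0.001,-0.002,0.122,0.085]]'
python3 -c "
from h import *
goto((.4435,-.3205,.0),1.756)
im=ctrl.snapshot('scene')
cv2.imwrite('pics/pre2.png',cv2.resize(im[300:400,350:450],(500,500),interpolation=cv2.INTER_CUBIC)[:,:,::-1])"
```

```text
time_s: 3.53
position: [0.4458, -0.322, 0.0014]
ee_rot: [[-0.983, -0.185, 0.003], [-0.185, 0.983, -0.004], [-0.003, -0.005, -1.0]]
force: [-0.1, -0.6, 0.6]
grip_width: 0.085
grasp_force: 0.0
pos [ 0.4458 -0.322   0.0014] rv [-0.005  0.003  0.001] d [0.002  0.0019 0.0014] rows 0.07328495452612872
```

View pics/pre2.png

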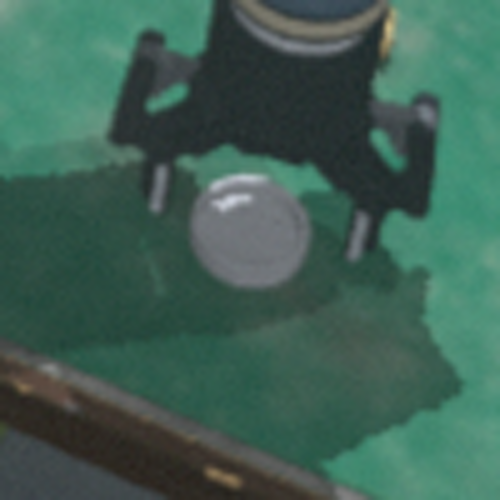

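```bash
python3 nudge.py '[[0,0,0,0.002,0.001,0.002,0.085],[0,0,0,0.002,0.001,0.002,0.05],[0,0,0,0.002,0.001,0.002,0.05],[0,0,0,0.002,0.001,0.002,0.05],[0,0,0,0.002,0.001,0.002,0.05],[0,0,0,0.002,0.001,0.002,0.05],[0,0,0,0.002,0.001,0.002,0.05],[0,0,0,0.002,0.001,0.002,0.05]]'

```

```text
time_s: 4.25
position: [0.4432, -0.322, -0.0003]
ee_rot: [[-0.983, -0.184, 0.003], [-0.184, 0.983, -0.004], [-0.002, -0.005, -1.0]]
force: [-0.3, 0.3, 7.2]
grip_width: 0.0533
grasp_force: 61.6
```

```bash
python3 -c "
from h import *
s=ctrl.sense();print(s['grip_width'],s['force'],s['torque'],s['grasp_force'])
im=ctrl.snapshot('scene')
cv2.imwrite('pics/g.png',cv2.resize(im[310:380,365:435],(560,560),interpolation=cv2.INTER_CUBIC)[:,:,::-1])"
```

```text
0.053334701171343514 [-0.32934587  0.34865639  7.17127178] [0.17412887 0.12559483 0.04082159] 61.61122960969806
```

View pics/g.png

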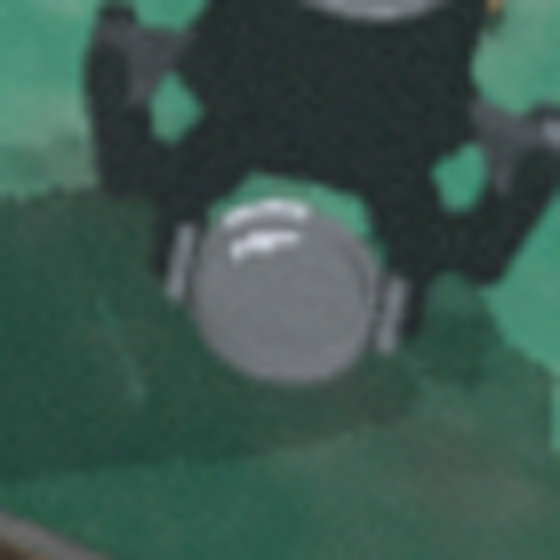

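The cap is held centrally between the pads, with its centre at (290,290) in the crop. Lifting and carrying it to the deck.

```bash
python3 nudge.py '[[0,0,0,0,0,-0.01,0.05],[0,0,0,0,0,-0.03,0.05],[0,0,0,0,0,-0.06,0.05],[0,0,0,0,0,-0.1,0.05],[0,0,0,0,0,-0.14,0.05],[0,0,0,0,0,-0.18,0.05],[0,0,0,0,0,-0.22,0.05],[0,0,0,0,0,-0.26,0.05],[0,0,0,0,0,-0.29,0.05],[0,0,0,0,0,-0.29,0.05]]'
python3 -c "
from h import *
goto((.558,.174,.29),1.756)"
```

```text
time_s: 5.13
position: [0.4448, -0.3234, 0.2965]
ee_rot: [[-0.983, -0.184, 0.013], [-0.184, 0.983, -0.015], [-0.01, -0.017, -1.0]]
force: [0.6, -0.1, -0.9]
grip_width: 0.0533
grasp_force: 63.3
pos [ 0.4448 -0.3234  0.2965] rv [-0.017  0.01   0.   ] d [-0.2028  0.4681  0.0005] rows 12.233957055357502
```

```bash
python3 nudge.py '[[0,0,0,-0.016,0.037,0,0.05],[0,0,0,-0.032,0.074,0,0.05],[0,0,0,-0.048,0.111,0,0.05],[0,0,0,-0.064,0.148,0,0.05],[0,0,0,-0.08,0.185,0,0.05],[0,0,0,-0.096,0.222,0,0.05],[0,0,0,-0.112,0.259,0,0.05],[0,0,0,-0.128,0.296,0,0.05],[0,0,0,-0.144,0.333,0,0.05],[0,0,0,-0.16,0.37,0,0.05]]'
python3 nudge.py '[[0,0,0,-0.016,0.037,0,0.05],[0,0,0,-0.032,0.074,0,0.05],[0,0,0,-0.042,0.097,0,0.05],[0,0,0,-0.042,0.097,0,0.05],[0,0,0,-0.042,0.097,0,0.05],[0,0,0,-0.042,0.097,0,0.05],[0,0,0,-0.042,0.097,0,0.05]]'
python3 -c "
from h import *
goto((.558,.174,.201),1.756)"
```

```text
time_s: 5.97
position: [0.5305, 0.0744, 0.2869]
ee_rot: [[-0.983, -0.184, 0.001], [-0.184, 0.983, -0.004], [-0.001, -0.004, -1.0]]
force: [0.6, -0.1, -1.1]
grip_width: 0.0536
grasp_force: 63.3
time_s: 6.55
position: [0.5542, 0.1741, 0.2867]
ee_rot: [[-0.983, -0.183, 0.001], [-0.183, 0.983, -0.004], [-0.001, -0.004, -1.0]]
force: [0.4, -0.4, -0.7]
grip_width: 0.0534
grasp_force: 63.4
pos [0.5542 0.1741 0.2867] rv [-0.004  0.001 -0.001] d [-0.0036 -0.0004  0.0857] rows 2.0571286274198415
```

```bash
python3 nudge.py '[[-0.004,0.001,0,-0.003,0,0.03,0.05],[-0.004,0.001,0,-0.003,0,0.06,0.05],[-0.004,0.001,0,-0.003,0,0.075,0.05],[-0.004,0.001,0,-0.003,0,0.08,0.05],[-0.004,0.001,0,-0.003,0,0.08,0.05],[-0.004,0.001,0,-0.003,0,0.08,0.05]]'
python3 -c "
from h import *
goto((.558,.174,.201),1.756)
im=ctrl.snapshot('scene')
cv2.imwrite('pics/d.png',cv2.resize(im[130:250,190:310],(600,600),interpolation=cv2.INTER_CUBIC)[:,:,::-1])"
```

```text
time_s: 7.05
position: [0.5586, 0.1749, 0.2078]
ee_rot: [[-0.983, -0.183, 0.002], [-0.183, 0.983, 0.0], [-0.002, -0.0, -1.0]]
force: [0.1, -0.6, -0.9]
grip_width: 0.0534
grasp_force: 63.4
pos [0.5586 0.1749 0.2078] rv [-0.     0.002 -0.001] d [ 0.0008 -0.0007  0.0068] rows 0.16434618701743905
```

View pics/d.png

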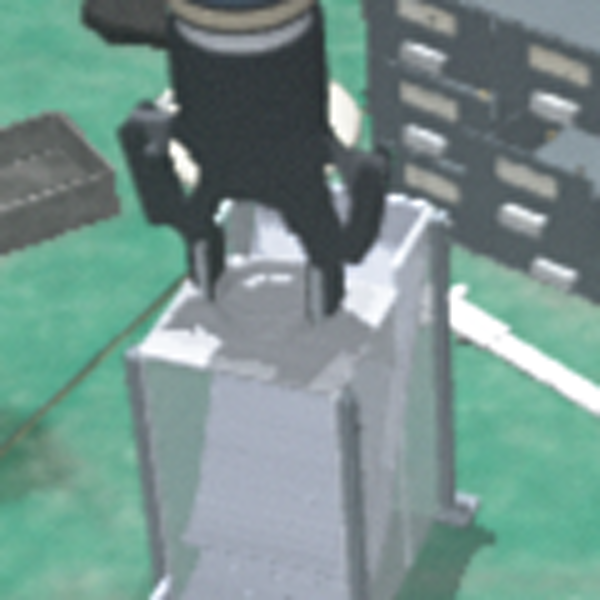

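The cap is held just above the deck and centred, about (262,295) in the crop. Creeping down until it touches.

```bash
python3 nudge.py '[[0,0,0,0,0,0.003,0.05],[0,0,0,0,0,0.005,0.05],[0,0,0,0,0,0.006,0.05],[0,0,0,0,0,0.006,0.05],[0,0,0,0,0,0.006,0.05]]'
```

```text
time_s: 7.52
position: [0.558, 0.1758, 0.2012]
ee_rot: [[-0.983, -0.184, 0.001], [-0.184, 0.983, 0.0], [-0.001, -0.0, -1.0]]
force: [0.2, 0.6, -0.2]
grip_width: 0.0535
grasp_force: 63.4
```

```bash
python3 nudge.py '[[0,0,0,0,0,0.001,0.05],[0,0,0,0,0,0.001,0.05],[0,0,0,0,0,0.001,0.05]]'
```

```text
time_s: 7.77
position: [0.5579, 0.1758, 0.2]
ee_rot: [[-0.983, -0.184, 0.001], [-0.184, 0.983, 0.0], [-0.001, 0.0, -1.0]]
force: [-0.6, 0.7, -0.4]
grip_width: 0.0531
grasp_force: 63.4
```

```bash
python3 nudge.py '[[0,0,0,0,0,0.0005,0.05],[0,0,0,0,0,0.001,0.05],[0,0,0,0,0,0.001,0.05],[0,0,0,0,0,0.001,0.05]]'
```

```text
time_s: 8.1
position: [0.5584, 0.1758, 0.1998]
ee_rot: [[-0.983, -0.184, 0.002], [-0.184, 0.983, 0.0], [-0.002, -0.0, -1.0]]
force: [-1.3, 0.2, 4.6]
grip_width: 0.0533
grasp_force: 63.9
```

Contact (4.6 N). Releasing, then rising.

```bash
python3 nudge.py '[[0,0,0,0,0,0,0.085],[0,0,0,0,0,0,0.085],[0,0,0,0,0,0,0.085],[0,0,0,0,0,0,0.085],[0,0,0,0,0,0,0.085],[0,0,0,0,0,-0.02,0.085],[0,0,0,0,0,-0.05,0.085],[0,0,0,0,0,-0.08,0.085],[0,0,0,0,0,-0.08,0.085],[0,0,0,0,0,-0.08,0.085]]'
python3 nudge.py '[[0,0,0,0.02,0,0,0],[0,0,0,0.04,0,0,0],[0,0,0,0.05,0,0,0],[0,0,0,0.05,0,0,0],[0,0,0,0.05,0,0,0],[0,0,0,0.05,0,0,0],[0,0,0,0.05,0,0,0],[0,0,0,0.05,0,0,0]]'
python3 -c "
from h import *
b=np.array([.602,.1825]);ux=np.array([.983,.184])
s=ctrl.sense();print('chute x of TCP',(s['position'][:2]-b)@ux)
t=b-.092*ux;goto((*t,.205),1.756)
im=ctrl.snapshot('scene')
cv2.imwrite('pics/r.png',cv2.resize(im[130:250,190:310],(600,600),interpolation=cv2.INTER_CUBIC)[:,:,::-1])"
```

```text
time_s: 8.93
position: [0.5591, 0.1759, 0.281]
ee_rot: [[-0.983, -0.184, 0.006], [-0.184, 0.983, 0.001], [-0.006, -0.0, -1.0]]
force: [-0.1, 0.6, -1.1]
grip_width: 0.0846
grasp_force: 0.0
time_s: 9.6
position: [0.5097, 0.1666, 0.2788]
ee_rot: [[-0.983, -0.184, 0.002], [-0.184, 0.983, 0.0], [-0.002, -0.0, -1.0]]
force: [0.0, -0.3, -0.9]
grip_width: -0.0004
grasp_force: 0.0
chute x of TCP -0.09367568818800477
pos [0.5097 0.1666 0.2788] rv [-0.     0.002 -0.   ] d [-0.0015 -0.0013  0.0738] rows 1.7710832284685438
```

View pics/r.png

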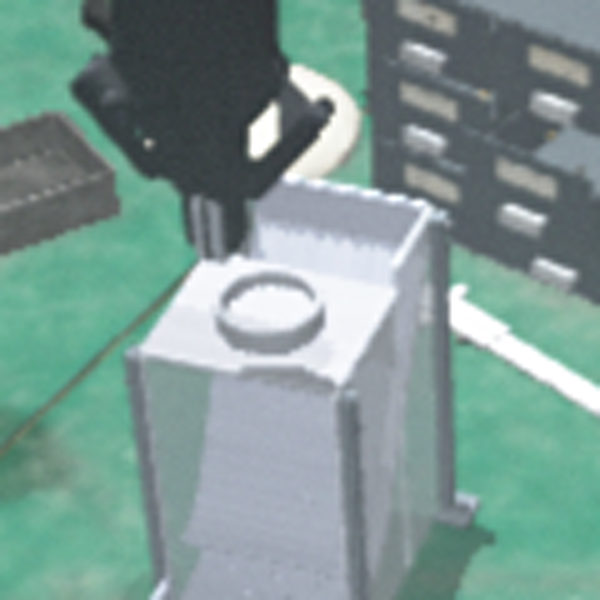

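The cap lies released in the middle of the deck, open side up, at (270,310) in the crop. The shut fingers are behind it. Lowering behind the cap.

```bash
python3 nudge.py '[[0,0.002,0,0.004,0,0.01,0],[0,0.002,0,0.004,0,0.035,0],[0,0.002,0,0.004,0,0.06,0],[0,0.002,0,0.004,0,0.072,0],[0,0.002,0,0.004,0,0.072,0],[0,0.002,0,0.004,0,0.072,0]]'
```

```text
time_s: 10.15
position: [0.505, 0.1658, 0.2065]
ee_rot: [[-0.983, -0.184, -0.002], [-0.184, 0.983, -0.0], [0.002, 0.0, -1.0]]
force: [-0.0, 0.7, 0.7]
grip_width: 0.0001
grasp_force: 0.0
```

```bash
python3 nudge.py '[[0,0,0,-0.003,0,0,0],[0,0,0,-0.006,0,0,0],[0,0,0,-0.009,0,0,0],[0,0,0,-0.012,0,0,0],[0,0,0,-0.015,0,0,0],[0,0,0,-0.018,0,0,0],[0,0,0,-0.021,0,0,0],[0,0,0,-0.024,0,0,0],[0,0,0,-0.027,0,0,0],[0,0,0,-0.03,0,0,0]]'
python3 nudge.py '[[0,0,0,-0.002,0,0,0],[0,0,0,-0.004,0,0,0],[0,0,0,-0.006,0,0,0],[0,0,0,-0.008,0,0,0],[0,0,0,-0.01,0,0,0],[0,0,0,-0.012,0,0,0],[0,0,0,-0.014,0,0,0],[0,0,0,-0.016,0,0,0],[0,0,0,-0.018,0,0,0],[0,0,0,-0.02,0,0,0]]'
python3 -c "
from h import *
b=np.array([.602,.1825]);ux=np.array([.983,.184])
s=ctrl.sense();print('chute x of TCP',(s['position'][:2]-b)@ux)
im=ctrl.snapshot('scene')
cv2.imwrite('pics/p.png',cv2.resize(im[130:250,190:310],(600,600),interpolation=cv2.INTER_CUBIC)[:,:,::-1])"
```

```text
time_s: 10.98
position: [0.5346, 0.1714, 0.2069]
ee_rot: [[-0.983, -0.184, -0.001], [-0.184, 0.983, -0.0], [0.001, -0.0, -1.0]]
force: [0.1, -0.1, -0.5]
grip_width: 0.0
grasp_force: 0.1
time_s: 11.82
position: [0.5542, 0.175, 0.2069]
ee_rot: [[-0.983, -0.184, -0.001], [-0.184, 0.983, -0.0], [0.001, -0.0, -1.0]]
force: [0.4, -0.2, -0.3]
grip_width: 0.0001
grasp_force: 0.1
chute x of TCP -0.048347262249345525
```

View pics/p.png

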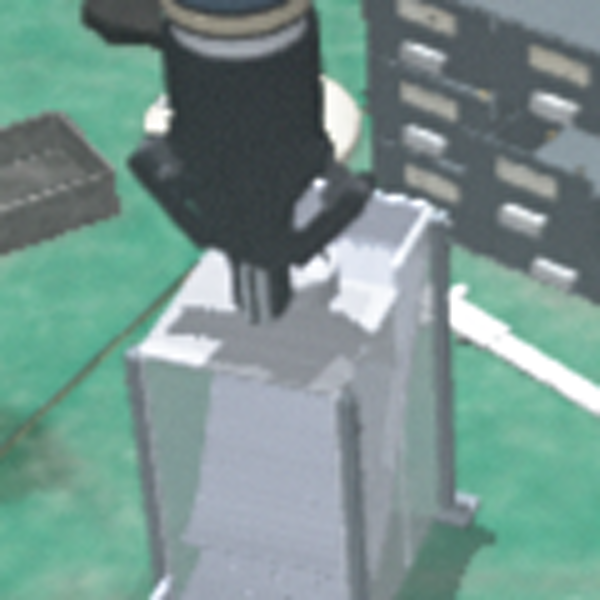

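The cap is being pushed ahead of the fingers, with its rim visible at (320,265), and is nearly at the brink. I've used all 10 views, so from here I'll detect the cap numerically by differencing the tray region.

```bash
python3 nudge.py '[[0,0,0,-0.0015,0,0,0],[0,0,0,-0.003,0,0,0],[0,0,0,-0.0045,0,0,0],[0,0,0,-0.006,0,0,0],[0,0,0,-0.0075,0,0,0],[0,0,0,-0.009,0,0,0],[0,0,0,-0.0105,0,0,0],[0,0,0,-0.012,0,0,0],[0,0,0,-0.0135,0,0,0],[0,0,0,-0.015,0,0,0]]'
cat > chk.py <<'E'
from h import *
b=np.array([.602,.1825]);ux=np.array([.983,.184]);uy=np.array([-.184,.983])
s=ctrl.sense();print('t',s['time_s'],'chute x of TCP',(s['position'][:2]-b)@ux)
for n,box in(("scene",(205,245,60,50)),("top",(230,265,55,45))):
    im=ctrl.snapshot(n)[:,:,::-1];cv2.imwrite(f"pics/{n}_{s['time_s']:.2f}.png",im);o=cv2.imread(f"pics/{n}0.png")
    x,y,w,h=box;d=cv2.absdiff(im,o)[y:y+h,x:x+w].max(2);d=cv2.medianBlur(d,3);m=(d>25).astype(np.uint8)
    N,L,st,c=cv2.connectedComponentsWithStats(m)
    for k in range(1,N):
        if st[k,4]>25:
            u=c[k]+[x,y];P=plane(n,u,.03)[:2]-b;print(n,'blob',u,st[k],'chute',P@ux,P@uy)
E
python3 chk.py
```

```text
time_s: 12.7
position: [0.569, 0.1778, 0.2069]
ee_rot: [[-0.983, -0.184, -0.001], [-0.184, 0.983, -0.0], [0.001, -0.0, -1.0]]
force: [0.9, 0.5, -0.0]
grip_width: -0.0003
grasp_force: 0.1
t 12.7 chute x of TCP -0.033349441913786075
scene blob [243.16064257 271.26907631] [ 26  14  22  24 249] chute -0.15290050582051729 -0.02882619066556123
scene blob [255.85714286 291.93506494] [43 43 17  7 77] chute -0.21040247029191836 -0.0868713969903668
top blob [236.33261803 281.16309013] [  0   0  17  45 466] chute -0.12973844749703997 0.05349495951297502
top blob [268.16628176 283.98614319] [ 29   0  21  38 433] chute -0.1544642160913902 -0.02735184996682332
top blob [278.30379747 306.50632911] [41 37 14  8 79] chute -0.21783723046162656 -0.04189426545271814
```

```bash
python3 nudge.py '[[0,0,0,0,0,-0.03,0],[0,0,0,0,0,-0.06,0],[0,0,0,0,0,-0.1,0],[0,0,0,0,0,-0.12,0],[0,0,0,0,0.04,-0.12,0],[0,0,0,0,0.08,-0.12,0],[0,0,0,0,0.12,-0.12,0],[0,0,0,0,0.16,-0.12,0],[0,0,0,0,0.2,-0.12,0],[0,0,0,0,0.24,-0.12,0]]'
python3 nudge.py '[[0,0,0,0,0.04,0,0],[0,0,0,0,0.08,0,0],[0,0,0,0,0.12,0,0],[0,0,0,0,0.12,0,0],[0,0,0,0,0.12,0,0]]'
python3 chk.py; python3 - <<'E'
from h import *
# is a cap still on the deck / in throat? diff over the deck region, and other-cap check
import glob
f=sorted(glob.glob("pics/scene_1*.png"))[-1];im=cv2.imread(f);o=cv2.imread("pics/scene0.png");print(f)
t=sorted(glob.glob("pics/top_1*.png"))[-1];it=cv2.imread(t);ot=cv2.imread("pics/top0.png")
for nm,a,b,(x,y,w,h) in(("scene chute",im,o,(205,155,85,90)),("scene other",im,o,(335,240,40,32)),("top deck+throat",it,ot,(205,190,65,70)),("top other",it,ot,(335,186,32,32))):
    d=cv2.absdiff(a,b)[y:y+h,x:x+w].max(2);print(nm,(d>25).sum(),d.mean())
# tray intensities
g=cv2.cvtColor(im,cv2.COLOR_BGR2GRAY);print(g[262:294:2,212:262:3])
E
```

```text
time_s: 13.63
position: [0.524, 0.4154, 0.327]
ee_rot: [[-0.983, -0.184, -0.001], [-0.184, 0.983, -0.0], [0.001, -0.0, -1.0]]
force: [1.2, -1.0, -0.2]
grip_width: 0.0001
grasp_force: 0.0
time_s: 14.05
position: [0.5011, 0.5338, 0.3258]
ee_rot: [[-0.982, -0.188, -0.002], [-0.188, 0.982, -0.001], [0.002, -0.001, -1.0]]
force: [0.5, -0.6, -0.2]
grip_width: -0.0
grasp_force: 0.0
t 14.05 chute x of TCP -0.03453737769333266
scene blob [237.36363636 255.83636364] [25  9 15  6 55] chute -0.10393218135132018 0.00804412323620976
scene blob [236.29069767 269.39534884] [21 18 20 11 86] chute -0.1520508550553736 -0.008983871764846049
top blob [262.36 277.52] [28  3  8 19 50] chute -0.13455642203040574 -0.015652886361618736
pics/scene_14.05.png
scene chute 0 4.839607843137255
scene other 0 4.9546875
top deck+throat 0 2.1224175824175826
top other 0 1.96875
[[218 127 126 251 248 242 243 244 243 242 243 200 250 251 248 127 125]
 [217 125 154 251 249 245 244 243 241 243 245 146 249 250 199 128 125]
 [137 123 239 251 252 240 244 244 244 244 220 182 249 250 134 130 113]
 [123 127 248 251 252 166 245 246
[... 190 characters left out ...]
250 251 251 249 251 247 247 251 250 249 232 125 127 102 143]
 [157 209 248 247 251 249 249 249 250 250 249 250 161 125 113 130 153]
 [148 149 149 171 215 253 249 249 250 250 248 249 126 127 107 155 152]
 [149 150 148 149 149 151 191 225 254 247 248 222 126 126 104 156 156]
 [147 148 149 148 148 147 149 147 152 200 231 148 128 114 125 149 146]
 [151 148 146 149 151 149 147 150 148 149 150 129 127 103 139 147 140]
 [108 140 145 150 146 147 147 148 148 150 150 133 126 106 140 141 141]
 [129 123 104 118 146 148 148 148 145 149 151 131 105 128 136 137 136]
 [133 137 130 118 105 111 128 152 153 148 146 126  95 136 134 135 136]
 [132 132 131 133 130 136 124 108 117 135 148 130 105 140 139 137 137]]
```

```bash
python3 nudge.py '[[0,0,0,0,0,0,0],[0,0,0,0,0,0,0],[0,0,0,0,0,0,0],[0,0,0,0,0,0,0],[0,0,0,0,0,0,0],[0,0,0,0,0,0,0]]' | head -1
python3 chk.py; python3 - <<'E'
import cv2,glob
f=sorted(glob.glob("pics/scene_1*.png"))[-1];g=cv2.cvtColor(cv2.imread(f),cv2.COLOR_BGR2GRAY)
print(g[248:276,220:256])
E
```

```text
time_s: 14.65
t 14.65 chute x of TCP -0.03328376171759097
scene blob [237.43636364 255.92727273] [25  9 15  6 55] chute -0.1041973828286024 0.007721130582373617
scene blob [236.29069767 269.39534884] [21 18 20 11 86] chute -0.1520508550553736 -0.008983871764846049
top blob [262.38461538 277.48076923] [28  3  8 19 52] chute -0.1344682504828163 -0.015736478016267492
[[166 234 214 ... 157 160 157]
 [212 219 166 ... 160 160 160]
 [238 193 135 ... 158 162 159]
 ...
 [252 251 251 ... 128 128 127]
 [251 251 251 ... 126 130 115]
 [252 252 251 ... 128 122 108]]
```

```bash
python3 - <<'E'
import cv2,glob
f=sorted(glob.glob("pics/scene_1*.png"))[-1];g=cv2.cvtColor(cv2.imread(f),cv2.COLOR_BGR2GRAY)
for r in g[250:276,220:252]:print(*[f"{v:3d}" for v in r])
o=cv2.cvtColor(cv2.imread("pics/scene0.png"),cv2.COLOR_BGR2GRAY);print("open cap before, for comparison")
for r in o[334:360:2,386:416]:print(*[f"{v:3d}" for v in r])
E
```

```text
238 193 135 126 134 153 170 176 178 177 159 153 157 153 155 152 153 153 152 154 152 156 153 154 153 154 152 147 154 155 158 158
224 158 127 126 133 168 183 186 185 183 179 178 180 177 161 155 155 154 153 155 153 154 154 155 151 151 150 151 151 152 153 155
189 133 123 127 154 177 183 183 184 184 186 185 184 188 181 180 177 175 161 154 153 158 157 153 153 150 150 151 154 154 152 151
147 124 125 135 169 188 189 186 185 183 188 191 198 208 197 219 200 182 177 180 178 180 178 161 153 152 154 154 151 153 153 152
128 123 128 153 192 237 219 190 185 191 211 231 235 237 236 239 236 236 236 235 206 189 188 181 174 176 176 161 153 154 154 154
125 126 137 185 241 251 247 220 209 229 235 239 240 240 240 240 240 243 243 244 238 235 223 196 183 184 187 179 178 178 178 176
124 128 161 237 251 252 251 243 237 241 240 240 240 240 238 239 240 240 240 241 241 243 239 230 201 186 186 184 185 186 186 186
125 136 178 247 252 251 249 245 242 241 241 241 242 241 241 241 239 240 239 239 239 240 240 240 222 193 185 184 187 186 187 183
128 154 197 247 252 249 246 243 243 242 243 241 242 242 242 241 241 241 242 
[... 3119 characters left out ...]
 230 232 234 233 233 234 234 233 235 235 236 235 235 235 234 234 235 235 216 227 199 154 138 138 135
132 130 108 110 118 158 215 232 232 232 232 231 231 234 234 234 234 235 235 236 236 236 234 231 182 140 136 139 138 138
134 133 130 124 117 112 122 151 186 218 231 233 231 232 231 231 232 232 233 236 237 224 180 134 112 127 141 141 139 137
131 129 132 132 124 118 114 117 119 124 137 144 162 173 176 178 178 177 166 157 138 127 118 102 124 139 140 139 137 140
128 135 134 134 136 135 132 127 125 117 118 126 127 125 125 128 130 128 126 120 112 109 131 141 140 142 142 141 135 135
130 133 135 135 134 132 134 135 135 137 137 141 132 132 128 132 133 134 143 149 150 148 143 141 138 138 137 136 132 132
```

```bash
python3 - <<'E'
from h import *
b=np.array([.602,.1825]);ux=np.array([.983,.184]);uy=np.array([-.184,.983])
for u in((234.8,261),(235,269.5),(234.5,252.7),(225,263),(245,259)):
    P=plane("scene",u,.032)[:2]-b;print(u,P@ux,P@uy)
s=ctrl.sense();print(s['force'],s['time_s'])
E
```

```text
(234.8, 261) -0.12610606283451917 0.0060212805988964935
(235, 269.5) -0.15517437410693952 -0.006796444816269698
(234.5, 252.7) -0.09686899613271044 0.019221857029626314
(225, 263) -0.1410108196042938 0.027914962135058653
(245, 259) -0.1107412885943656 -0.017089668634811837
[-0.14927129  0.03470196 -0.19682578] 14.75
```

The cap is centred in the tray at chute x ≈ -0.126, with its whole 58 mm within the tray's open stretch. It is flat, closed side up, and not moving. The other cap hasn't been disturbed, and the robot is clear.

```bash
python3 -c "
from rig import ctrl
print(ctrl.finish_job())"
```

```text
the job is handed in; nothing more can be done
None
```

Job handed in at about 14.8 s: the cap was set on the deck open side up, released and pushed over the brink, and it now rests closed side up in the catch tray (checked from camera pixel values, since all 10 views were used), with the other cap left where it was.

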